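# Press a dental model flush in its jig with a spacer

## Task

Take the steel spacer out of its red holder and slide it, blue pad towards the white dental model base, down into the one gap between the base and the dark stops that is wide enough for it, until its foot is on or nearly on the jig bed. Then push the spacer firmly against the base until the base is pressed flush along the whole blue fence, and finish while holding it like that: still gripping the spacer and pressing, without letting go. Leave the spare model, the spray can and the bowl where they stand.

Things in the scene. Friction and masses are not known exactly. Their poses are not given: they have to be found in the camera images.
- jig: Fixed grey painted metal jig bed, 136 (x) x 156 (y) x 12 mm high, lying on the table, turned up to 0.35 rad about the vertical. Origin on its underside; the bed reaches from x = -75 to +61 mm and y = -78 to +78 mm. Top of the bed at z = 12 mm. Its +x points away from the robot, from the three dark stops (at -x) over the model to the blue fence (at +x).
- fence: Fixed blue fence on the bed, 12 (x) x 150 (y) x 20 mm high, axes parallel to the jig's, at jig x = 48 mm. Origin at the centre of its underside, on the bed; its face towards the model is at its x = -6 mm.
- stop_wide: Fixed dark steel stop on the bed, 14 (x) x 28 (y) x 20 mm high, the shortest of the three; it leaves the wide gap. Axes parallel to the jig's. Origin at the middle of its lower edge that faces away from the model (jig x = -66 mm, jig y = -30, 0 or +30 mm, order of the three stops varies); its face towards the model is at its x = +14 mm. With the model flush on the fence the gap here is 24 mm (17 to 22 mm at the start).
- stop_n1: Fixed dark steel stop like stop_wide but 30 mm long in x (face towards the model at its x = +30 mm): its gap is only 8 mm at most, too narrow for the spacer.
- stop_n2: As stop_n1: 30 mm long, gap of 8 mm at most, too narrow.
- model: Dental model, loose on the bed: white base 70 (x) x 130 (y) x 25 mm high with a pink and ivory arch, teeth to 39 mm above its underside. Origin at the centre of its underside, axes nearly the jig's. Starts 3 to 6 mm short of the fence, askew up to 0.02 rad. Slick glazed base, 0.1 to 0.2 kg: slides at under 1 N; press with about 5 to 10 N to bring both ends to the fence.
- model_left (a point): Point on the model base's far side face (the one towards the fence), 60 mm to +y of the middle, 10 mm above its underside.
- model_right (a point): The same, 60 mm to -y of the middle. Flush means that both points lie in the plane of the fence's face.
- holder: Fixed red holder on the table: a foot 60 x 70 x 6 mm with a socket 25 (x) x 35 (y) mm outside and 15 x 25 mm inside. Inner floor at z = 11 mm, rim at z = 24 mm. Origin at the centre of its underside. Stands left or right of the jig.
- spacer: Loose spacer of 90 g standing in the holder: a steel blade 10 mm thick (x, including its blue pad), 20 mm wide (y), from z = 0 to 46 mm, with a black handle 20 x 20 mm (x, y) above it from z = 44 to 82 mm. Origin at the centre of its foot. The blue pad, a strip 12 mm wide from z = 2 to 38 mm, has its face at x = +5 mm and looks along the spacer's +x; in the jig it must look along the jig's +x. It starts turned within about 0.7 rad of the world's +x.
- spacer_pad (a point): Centre of the face of the blue pad, 20 mm above its foot.
- spacer_grip (a point): Centre of the black handle, 63 mm above the foot.
- spare_model: Bystander: a loose cream dental model, base 62 x 75 x 20 mm, 34 mm high in all, on the other side of the jig from the holder. Origin at the centre of its underside.
- spray_can: Bystander: a loose spray can, diameter 60 mm, 115 mm high. Origin at the centre of its underside.
- bowl: Bystander: a loose white bowl, diameter 100 mm, 40 mm high. Origin at the centre of its underside.
Mind the look-alikes: they are no part of the job. There is more than one size of the spacer; the job needs the largest.

How it is judged:
On the way, in this order (a step that is already met when the one before it is completed fails the run):
1. the spacer is lifted clear of its holder (height (world z) of spacer above 0.028 m and contact force between spacer and holder below 0.01 N and contact force between the fingers and spacer above 0.5 N), for 0.1 s.
2. the spacer is down in the wide gap (x of spacer in the frame of stop_wide between 0.016 and 0.04 m and y of spacer in the frame of stop_wide between -0.014 and 0.014 m and z of spacer in the frame of jig below 0.022 m and angle between spacer's own z axis and vertical below 0.2 rad and angle between the x axis of spacer and the x axis of jig, either way round below 0.2 rad), for 0.1 s.
At the end, for the whole second after the job is handed in: Spacer at stop_wide (y within 14 mm, upright and square within 0.2 rad, foot within 10 mm of the bed), blue pad on the base; base flat (0.05 rad), both ends within 2 mm of the fence; gripped, pressing the base with over 2 N and the base the fence with over 1.5 N (all of step 2 and x of spacer_pad in the frame of fence above -0.08 m and x of each of model_left, model_right in the frame of fence above -0.008 m and angle between model's own z axis and vertical below 0.05 rad and contact force between spacer and model above 2 N and contact force between model and fence above 1.5 N and contact force between the fingers and spacer above 2 N); the arm keeps its last pose, push and grip.
It fails at once if the spare model is moved by more than 30 mm or tipped over (distance of spare_model from where it was at the start of the episode above 0.03 m or angle between spare_model's own z axis and vertical above 0.5 rad).
It fails at once if the spray can is moved by more than 30 mm or tipped over (distance of spray_can from where it was at the start of the episode above 0.03 m or angle between spray_can's own z axis and vertical above 0.5 rad).
It fails at once if the bowl is moved by more than 30 mm or tipped over (distance of bowl from where it was at the start of the episode above 0.03 m or angle between bowl's own z axis and vertical above 0.5 rad).
It also fails if it takes over 42 s, if anything falls off the work surface, if the arm or the gripper's body presses on something with over 40 N, if the wrist force passes 120 N, or if a joint passes its speed limit or range.

## Robot

A 6-joint arm with a two-finger parallel gripper is mounted at the origin on the work surface. World frame = base frame: x ahead of the robot, y to its left, z up, the work surface at z = 0. Lengths are in m, angles in rad, forces in N, time in s.
With the tool pointing down it reaches from about 0.35 to 0.975 m from the base axis. Payload 4.9 kg.
Tool frame: the origin (TCP) lies at the very end of the fingers, on their centre line; the grasp point (between the pads) lies 19 mm behind it; z points along the fingers, y is the line along which they close (so a half turn about z gives the same grasp; the last joint's range is limited). The gripper opens to 85 mm and grips with 20 to 120 N. Pads are 22 mm wide; open, the fingers measure 114 mm over their backs; the gripper's body (76 mm by 85 mm) begins 54 mm behind the grasp point. The pads swing forward as they close: fully open they stand 13 mm farther back than shut.
Start: joints at [0.995, 0.053, 1.613, -0, 1.476, -0.119], TCP at [0.276, 0.561, 0.231] pointing down, gripper open.
Joint ranges: [-3.01, 3.01], [-1.01, 2.22], [0.06, 2.58], [-1.02, 4.17], [0.09, 2.62], [-3.14, 3.14]. Speed limits (rad/s): [2.57, 2.57, 3.14, 3.14, 3.14, 3.14].

## Interface

Orientations are given as a unit quaternion [w, x, y, z].
In Python, from plant import manip gives the robot as it stands.
- The arm moves only by the tool play_rows, never from a script. Its argument "series" is a list that holds one entry, the list of rows, each a list of 7 numbers: the shift along the world's x, y, z in m, then the turn, a rotation vector about the world's x, y, z in degrees, then the opening, from 0 (shut) to 1 (fully open). In form: [[[dx, dy, dz, rx, ry, rz, grip], ...]]. A call has 1 to 10 rows; each row shifts and turns the commanded pose from where the row before left it; what a row does not reach is not made up. A row lasts 1/10 s, in which the tool goes at most 50 mm and 8.59 degrees, less where a joint would pass 70% of its speed; a pose out of reach is approached as far as the arm can. A call with a gripper value outside its range is refused whole. The fingers move at their own pace and stop on an object; the grip force is fixed at half the most. Time passes only in rows, so rows that do not move let the fingers close. It gives the time, the measured TCP pose, the force, the opening and the grip force at its end, in the units of the state.
- manip.state(): the state, without advancing time (a new reading comes with each control period).
- manip.grab_frame(name): name is "side" or "top" or "wrist"; returns a dict with "frame" (420x560x3 uint8, blue, green, red), "mtx" (3x3 intrinsics, pixels), "R" (3x3) and "t" (3): a world point X has camera coordinates R X + t. Camera axes: x right, y down, z forward; pixel columns grow to the right and rows downward; lengths in m; the calibration is good to about 2 mm. A picture is of the moment at which its call begins. There is no depth.
- manip.job_done(): hands the job in; it is judged then, once.
The state is a dict: "time": time; "joint_pos": joint angles; "joint_vel": joint speeds; "joint_efforts": joint torques, N m; "tool_pos": TCP position; "tool_rot": TCP orientation; "contact_force": force on the tool from outside, world axes, zero at the start; "ft_torque": the same for the moment, N m; "gripper_width": opening from 0.0 (shut) to 1.0 (fully open); "grasp_force": force on a finger pad.
Only numpy, scipy, OpenCV 4.12 (cv2) and the standard library are available. Lean on these libraries where they do the work, as an engineer would, in place of code of your own. Each camera call takes 0.05 s, during which the arm holds its last target. There are 200 camera calls.

## Working session

There is one attempt and no reset: what is moved stays moved. The work goes in short steps, Python scripts to look and compute and a tool call to move; the robot and the scene stay as the last step left them, time stands still between calls to the robot, and variables do not carry over. Pictures are saved under pics/ and viewed, at most 10 in all, crops included, and the job is handed in when it is done.

Besides the shell and the picture viewer there is one more tool, called as name([rows], argument=value, ...), one row to a line, values as JSON. play_rows: Moves the arm, as the interface text tells. Its arguments: {"type":"object","properties":{"series":{"type":"array"}},"required":["series"]}

```bash
mkdir -p pics; cat > h.py <<'E'
import numpy as np, cv2, json
from plant import manip
def grab(n,f):
    d=manip.grab_frame(n); cv2.imwrite(f'pics/{f}.png',d['frame'])
    np.savez(f'pics/{f}.npz',**{k:np.array(d[k]) for k in('frame','mtx','R','t')}); return d
def load(f): return np.load(f'pics/{f}.npz')
def ray(d,px,z):
    "pixel -> world point on plane z"
    K,R,t=d['mtx'],d['R'],np.array(d['t']).ravel()
    c=-R.T@t; v=R.T@np.linalg.solve(K,[px[0],px[1],1]); return c+v*(z-c[2])/v[2]
def proj(d,X):
    X=np.atleast_2d(X); p=(d['mtx']@(d['R']@X.T+np.array(d['t']).reshape(3,1))); return (p[:2]/p[2]).T
E
python3 - <<'E'
from h import *
for n in('top','side'): 
    d=grab(n,n+'1'); print(n,(-d['R'].T@np.array(d['t']).ravel()).round(3))
s=manip.state(); print({k:np.round(v,3).tolist() for k,v in s.items()})
E
```

```text
top [0.452 0.    1.145]
side [ 0.47  -0.844  0.708]
{'time': 0.1, 'joint_pos': [0.995, 0.053, 1.614, -0.0, 1.476, -0.119], 'joint_vel': [0.001, 0.0, -0.004, 0.001, -0.002, -0.0], 'joint_efforts': [0.001, -39.49, -37.136, -0.0, 0.004, 0.0], 'tool_pos': [0.275, 0.56, 0.23], 'tool_rot': [-0.0, 0.226, 0.974, -0.001], 'contact_force': [-0.732, 0.499, -0.132], 'ft_torque': [-0.012, -0.002, -0.004], 'grasp_force': 0.0, 'gripper_width': 0.999}
```

View pics/top1.png

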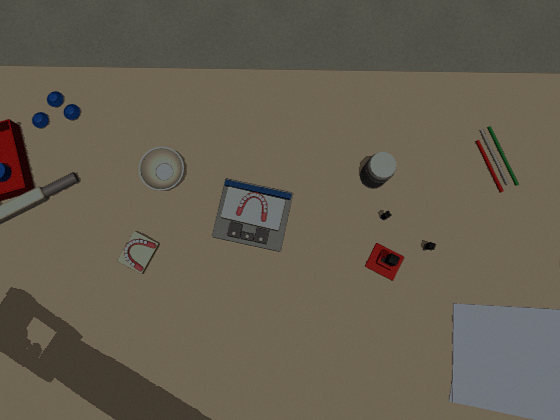

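View pics/side1.png

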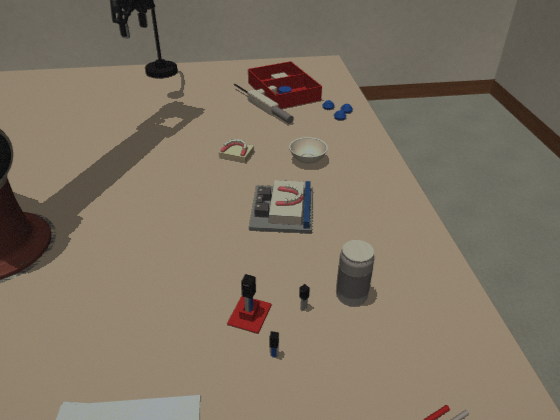

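The top view shows the jig at about (253,215), the holder with the spacer at (385,262), the can at (378,170), the bowl at (162,168) and the spare model at (139,252). Two smaller look-alike spacers stand at (385,214) and (429,245). I'll zoom in on the jig and holder in both views.

```bash
python3 - <<'E'
from h import *
def crop(f,x,y,w,h):
    return cv2.resize(load(f)['frame'][y:y+h,x:x+w],(400,300),interpolation=cv2.INTER_CUBIC)
a=np.hstack([crop('top1',202,170,104,78+10)[:, :],crop('top1',355,237,60,45)])
b=np.hstack([crop('side1',240,170,80,60),crop('side1',215,267,80,60)])
m=np.vstack([a,b]); m=np.clip(m.astype(float)*1.6,0,255).astype(np.uint8); cv2.imwrite('pics/m1.png',m)
d=load('top1')
for n,p,z in[('jigctr',(253,215),.012),('holder',(385,262),.006),('handle',(392,260),.082+.011)]: print(n,ray(d,p,z).round(3))
E
```

```text
jigctr [0.606 0.041 0.012]
holder [ 0.504 -0.253  0.006]
handle [ 0.504 -0.248  0.093]
```

View pics/m1.png

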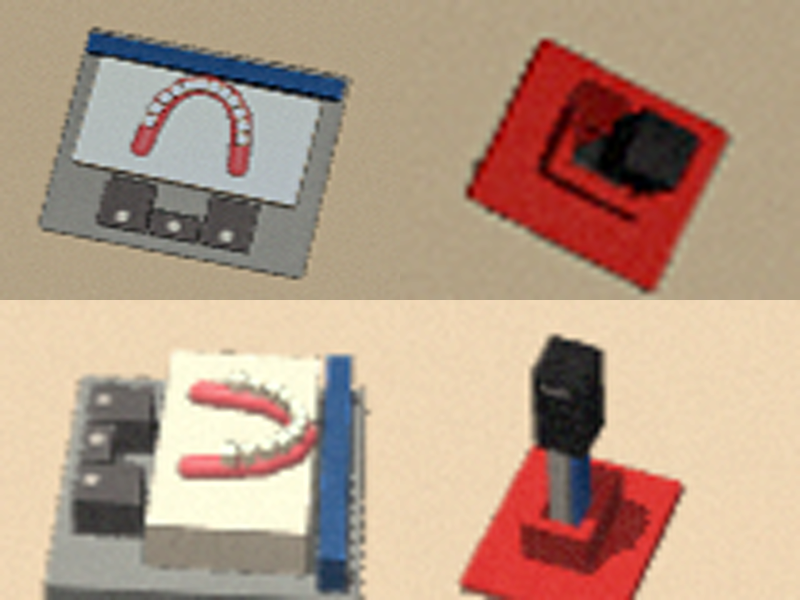

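The shortest, wide stop is the middle one. The jig yaw is about -0.2 rad, and the holder and spacer yaw is about -0.47 rad with the pad towards +x and -y. I'm moving to hover above the holder.

play_rows([
  [[0.0127,-0.045,0,0,0,-5.03,1],[0.0127,-0.045,0,0,0,-5.03,1],[0.0127,-0.045,0,0,0,-5.03,1],[0.0127,-0.045,0,0,0,-5.03,1],[0.0127,-0.045,0,0,0,-5.03,1],[0.0127,-0.045,0,0,0,-5.03,1],[0.0127,-0.045,0,0,0,-5.03,1],[0.0127,-0.045,0,0,0,-5.03,1],[0.0127,-0.045,0,0,0,-5.03,1],[0.0127,-0.045,0,0,0,-5.03,1]],
])

```text
time: 1.1
tool_pos: [0.4025, 0.1091, 0.231]
tool_rot: [0.0, 0.62, 0.784, 0.0]
contact_force: [0.9, 1.2, 0.7]
gripper_width: 1.0
grasp_force: 0.0
```

play_rows([
  [[0.0127,-0.045,0,0,0,-5.03,1],[0.0127,-0.045,0,0,0,-5.03,1],[0.0127,-0.045,0,0,0,-5.03,1],[0.0127,-0.045,0,0,0,-5.03,1],[0.0127,-0.045,0,0,0,-5.03,1],[0.0127,-0.045,0,0,0,-5.03,1],[0.0127,-0.045,0,0,0,-5.03,1],[0.0127,-0.045,0,0,0,-5.03,1],[0,0,0,0,0,0,1],[0,0,0,0,0,0,1]],
])

```text
time: 2.1
tool_pos: [0.5039, -0.2497, 0.2303]
tool_rot: [-0.001, 0.852, 0.524, -0.0]
contact_force: [0.7, 0.7, -0.1]
gripper_width: 0.997
grasp_force: 0.0
```

```bash
python3 - <<'E'
from h import *
d=grab('wrist','w1'); print((-d['R'].T@np.array(d['t']).ravel()).round(3), d['R'].round(2).tolist())
s=manip.state(); print({k:np.round(s[k],4).tolist() for k in('time','tool_pos','tool_rot','contact_force')})
E
```

```text
[ 0.536 -0.187  0.372] [[0.89, -0.45, -0.0], [-0.43, -0.86, 0.28], [-0.13, -0.25, -0.96]]
{'time': 2.15, 'tool_pos': [0.5039, -0.2488, 0.2305], 'tool_rot': [-0.0009, 0.8513, 0.5246, -0.0002], 'contact_force': [-0.25, -0.3748, 0.1517]}
```

View pics/w1.png

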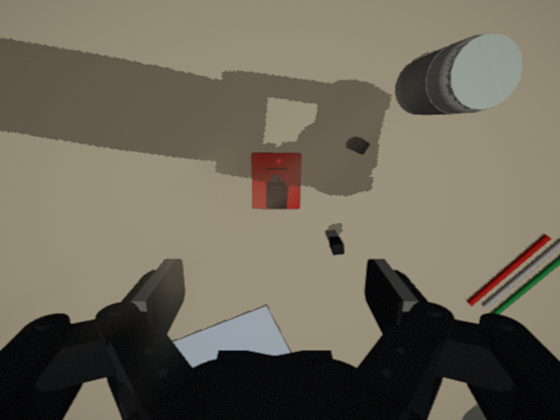

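The holder (red, 252–300 × 153–208) is square in the view, with the handle at about (277,193). I'll fit both numerically from a crop.

```bash
python3 - <<'E'
from h import *
d=load('w1'); f=d['frame']; print(d['mtx'].round(1).tolist())
b,g,r=[f[...,i].astype(int) for i in range(3)]
m=((r>60)&(r>2*g+10)&(r>2*b)).astype(np.uint8); m[:,350:]=0; m[:140]=0;m[220:]=0
pts=np.argwhere(m)[:,::-1]
W=np.array([ray(d,p,.006)[:2] for p in pts])*1000
rc=cv2.minAreaRect(W.astype(np.float32)); print(rc)
h=((f.max(2)<45)).astype(np.uint8); h[:170]=0;h[215:]=0;h[:,:255]=0;h[:,298:]=0
ys,xs=np.nonzero(h); print(xs.min(),xs.max(),ys.min(),ys.max())
cv2.imwrite('pics/w1c.png',cv2.resize(np.clip(f[145:215,240:310].astype(float)*2,0,255).astype(np.uint8),(560,560),interpolation=cv2.INTER_CUBIC))
# predicted handle corners if spacer at holder centre
th=-0.466
c=np.array(rc[0])/1000
for z in(.055,.093):
  X=[[*(c+np.array([[np.cos(th),-np.sin(th)],[np.sin(th),np.cos(th)]])@np.array(q)),z] for q in[(-.01,-.01),(.01,-.01),(.01,.01),(-.01,.01)]]
  print(z,((proj(d,X)-[240,145])*8).round().tolist())
E
```

```text
[[305.8, 0.0, 274.3], [0.0, 305.8, 208.5], [0.0, 0.0, 1.0]]
((504.6925048828125, -251.6181640625), (67.87080383300781, 57.10083770751953), 63.28335952758789)Traceback (most recent call last):
  File "<stdin>", line 9, in <module>
    return umr_minimum(a, axis, None, out, keepdims, initial, where)
ValueError: zero-size array to reduction operation minimum which has no identity
```

```bash
python3 - <<'E'
from h import *
d=load('w1'); f=d['frame']
cv2.imwrite('pics/w1c.png',cv2.resize(np.clip(f[145:215,240:310].astype(float)*1.8,0,255).astype(np.uint8),(560,560),interpolation=cv2.INTER_CUBIC))
th=-0.466; c=np.array([.5047,-.2516])
for z in(.055,.093):
  X=[[*(c+np.array([[np.cos(th),-np.sin(th)],[np.sin(th),np.cos(th)]])@np.array(q)),z] for q in[(-.01,-.01),(.01,-.01),(.01,.01),(-.01,.01)]]
  print(z,((proj(d,X)-[240,145])*8).round().tolist())
E
```

```text
0.055 [[213.0, 434.0], [362.0, 434.0], [364.0, 287.0], [212.0, 287.0]]
0.093 [[205.0, 514.0], [373.0, 514.0], [374.0, 349.0], [203.0, 350.0]]
```

View pics/w1c.png

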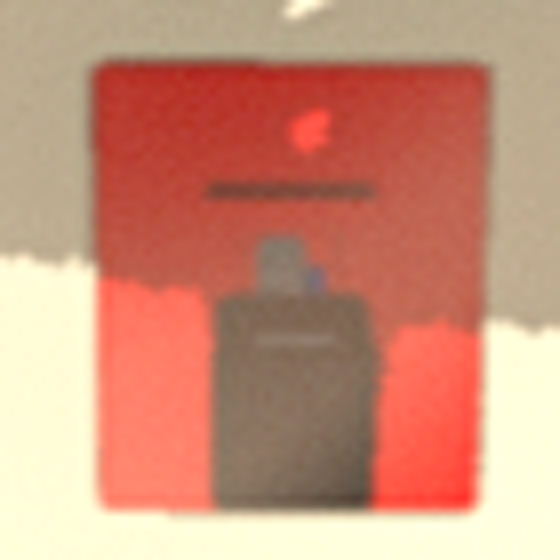

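The handle lines up with the holder centre to about 1 mm, and the yaw matches. I'm going down and gripping along the spacer's x.

play_rows([
  [[0.0012,-0.003,-0.03,0,0,0,1],[0,0,-0.035,0,0,0,1],[0,0,-0.035,0,0,0,1],[0,0,-0.035,0,0,0,1],[0,0,-0.025,0,0,0,1],[0,0,-0.0145,0,0,0,1],[0,0,0,0,0,0,1],[0,0,0,0,0,0,0.6],[0,0,0,0,0,0,0.4],[0,0,0,0,0,0,0.2]],
])

```text
time: 3.15
tool_pos: [0.5066, -0.2528, 0.0588]
tool_rot: [0.002, 0.851, 0.525, 0.001]
contact_force: [-0.6, -1.0, 0.1]
gripper_width: 0.515
grasp_force: 0.0
```

play_rows([
  [[0,0,0,0,0,0,0],[0,0,0,0,0,0,0],[0,0,0,0,0,0,0],[0,0,0,0,0,0,0],[0,0,0,0,0,0,0]],
])

```text
time: 3.65
tool_pos: [0.5058, -0.2524, 0.0579]
tool_rot: [0.0, 0.851, 0.525, 0.0]
contact_force: [-2.0, 1.2, 5.4]
gripper_width: 0.224
grasp_force: 58.8
```

Gripped at 58.8 N. I'm lifting, and at the same time fitting the jig pose from the first images.

play_rows([
  [[0,0,0.01,0,0,0,0],[0,0,0.02,0,0,0,0],[0,0,0.025,0,0,0,0],[0,0,0.025,0,0,0,0],[0,0,0.02,0,0,0,0],[0,0,0,0,0,0,0],[0,0,0,0,0,0,0]],
])

```text
time: 4.35
tool_pos: [0.5054, -0.2521, 0.1567]
tool_rot: [0.0, 0.851, 0.525, 0.0]
contact_force: [0.1, -0.3, -1.3]
gripper_width: 0.223
grasp_force: 58.6
```

```bash
cat > fit.py <<'E'
from h import *
from scipy.optimize import least_squares
# jig-frame points and pixels (full image px) in top1/side1 from the zoomed montage
T=lambda u,v:(202+u*104/400,170+v*88/300)
S=lambda u,v:(240+u*80/400,170+(v-300)*60/300)
obs=[('top1',(-75,78,12),T(40,229)),('top1',(-75,-78,12),T(302,277)),
 ('top1',(54,75,32),T(92,29)),('top1',(54,-75,32),T(350,77)),('top1',(42,-75,32),T(344,101)),('top1',(42,75,32),T(88,52)),
 ('top1',(-66,-44,32),T(248,253)),('top1',(-66,44,32),T(97,223)),
 ('side1',(42,-75,32),S(319,587)),('side1',(54,-75,32),S(345,590)),('side1',(54,75,32),S(351,356)),('side1',(42,75,32),S(328,355)),('side1',(-75,-78,12),S(46,582)),('side1',(-75,78,12),S(82,376))]
def W(p,P):
    c,s=np.cos(p[2]),np.sin(p[2]); P=np.array(P)/1000
    return [p[0]+c*P[0]-s*P[1],p[1]+s*P[0]+c*P[1],P[2]]
D={k:load(k) for k in('top1','side1')}
def res(p): return np.concatenate([proj(D[o[0]],W(p,o[1]))[0]-np.array(o[2]) for o in obs])
if __name__=='__main__':
    for o in('top1','side1',''):
        ob=obs; r=lambda p:np.concatenate([proj(D[q[0]],W(p,q[1]))[0]-np.array(q[2]) for q in obs if o in q[0]])
        f=least_squares(r,[.6,.04,-.2],x_scale=[.01,.01,.01],loss='soft_l1'); print(o,f.x.round(4)); print(f.fun.reshape(-1,2).round(1).tolist())
    p=f.x
    for n,P in[('stopface',(-52,0,32)),('gap centre (model flush)',(-40,0,12))]: print(n,np.round(W(p,P),4))
E
python3 fit.py; python3 -c "
from h import *
s=manip.state(); print({k:np.round(s[k],4).tolist() for k in('time','tool_pos','tool_rot','contact_force','grasp_force')})"
```

```text
top1 [ 0.6135  0.0383 -0.2077]
[[-0.3, -0.4], [0.6, 0.7], [0.1, 0.8], [-0.6, 1.2], [-0.2, -0.6], [-0.1, -0.7], [0.4, -0.3], [0.1, -0.2]]
side1 [ 0.6148  0.0369 -0.2109]
[[-0.2, -5.0], [0.3, -5.3], [0.6, 0.7], [0.1, 0.6], [-0.6, 1.2], [-0.0, 0.3]]
 [ 0.6142  0.0381 -0.2086]
[[-0.2, -0.7], [0.7, 0.4], [0.2, 0.5], [-0.5, 0.9], [-0.1, -0.9], [0.0, -1.1], [0.5, -0.6], [0.2, -0.5], [-0.5, -5.4], [-0.0, -5.7], [0.2, 0.4], [-0.3, 0.3], [-0.9, 0.9], [-0.4, 0.0]]
stopface [0.5634 0.0489 0.032 ]
gap centre (model flush) [0.5751 0.0464 0.012 ]
{'time': 4.35, 'tool_pos': [0.5054, -0.2521, 0.1567], 'tool_rot': [0.0002, 0.8513, 0.5246, 0.0001], 'contact_force': [0.0894, -0.2543, -1.3097], 'grasp_force': 58.5803}
```

play_rows([
  [[0.0083,0.0374,0,0,0,1.85,0],[0.0083,0.0374,0,0,0,1.85,0],[0.0083,0.0374,0,0,0,1.85,0],[0.0083,0.0374,0,0,0,1.85,0],[0.0083,0.0374,0,0,0,1.85,0],[0.0083,0.0374,0,0,0,1.85,0],[0.0083,0.0374,0,0,0,1.85,0],[0.0083,0.0374,0,0,0,1.85,0],[0,0,0,0,0,0,0],[0,0,0,0,0,0,0]],
])

```text
time: 5.35
tool_pos: [0.5708, 0.0477, 0.1547]
tool_rot: [-0.001, 0.776, 0.631, -0.001]
contact_force: [-0.3, -0.4, -0.8]
gripper_width: 0.227
grasp_force: 58.5
```

```bash
python3 - <<'E'
from h import *
s=manip.state(); print({k:np.round(s[k],4).tolist() for k in('time','tool_pos','tool_rot','contact_force','grasp_force')})
grab('wrist','w2'); grab('side','s2')
a=load('w2')['frame']; b=load('s2')['frame'][135:235,225:345]
b=cv2.resize(b,(560,467),interpolation=cv2.INTER_CUBIC)[:400]
m=np.clip(a.astype(float)*1.5,0,255).astype(np.uint8)
cv2.imwrite('pics/m2.png',m); cv2.imwrite('pics/s2c.png',cv2.resize(load('s2')['frame'][130:240,220:350],(780,660),interpolation=cv2.INTER_CUBIC)[:600])
E
```

```text
{'time': 5.35, 'tool_pos': [0.5708, 0.0477, 0.1547], 'tool_rot': [-0.001, 0.7762, 0.6305, -0.0014], 'contact_force': [-0.3333, -0.3506, -0.7893], 'grasp_force': 58.5487}
```

View pics/m2.png

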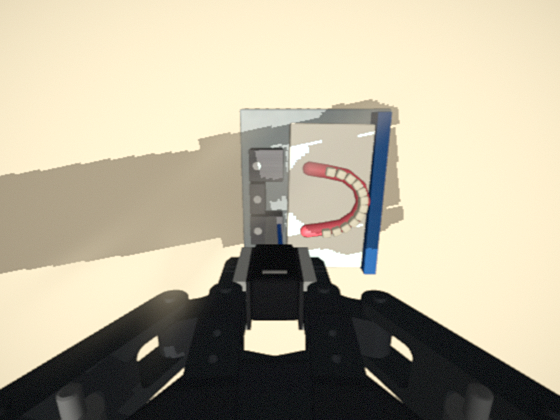

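View pics/s2c.png

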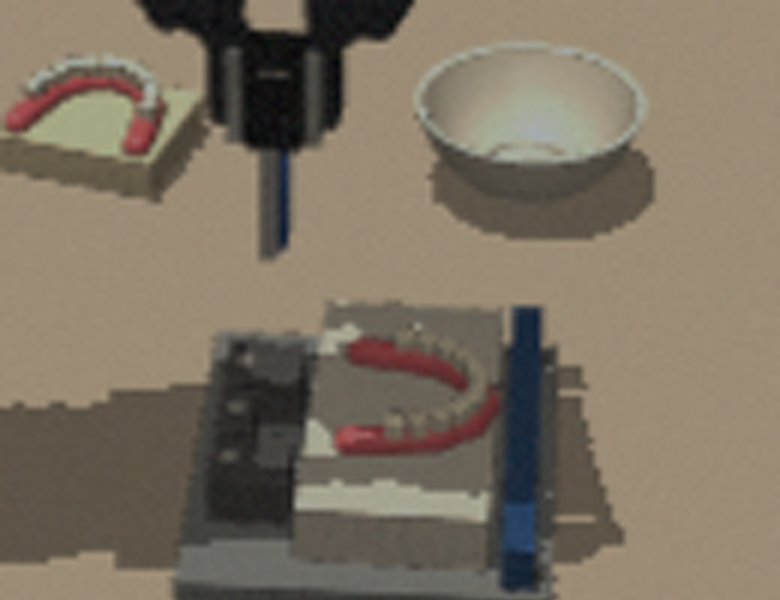

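The wrist view shows the fence top at (377–391,112) to (363–376,273), the bed corner at (241,109) and the far stop at (249–287,149). The middle stop is the short one, and the spacer blade tip shows at (280,224). I'll refine the jig pose and the spacer offset from these.

```bash
python3 - <<'E'
from fit import *
d=load('w2')
o2=[((-75,78,12),(241,109)),((42,75,32),(377.5,111)),((54,75,32),(391.5,112)),((54,-75,32),(376,274)),((42,-75,32),(363,273)),((-66,44,32),(249,149)),((-36,44,32),(287,149))]
r=lambda p:np.concatenate([proj(d,W(p,q[0]))[0]-np.array(q[1]) for q in o2])
f=least_squares(r,[.6,.04,-.2],x_scale=[.01,.01,.01],loss='soft_l1');p=f.x
print(p.round(4),f.fun.reshape(-1,2).round(1).tolist())
# base near edge at top
for px in((289,124),(288,215)):
    X=ray(d,px,.037)[:2]-p[:2]; c,s=np.cos(p[2]),np.sin(p[2]); print('base edge jig',(c*X[0]+s*X[1])*1e3,(-s*X[0]+c*X[1])*1e3)
# expected spacer foot in wrist and side views
s=manip.state()
from scipy.spatial.transform import Rotation as Ro
q=s['tool_rot'];R=Ro.from_quat([q[1],q[2],q[3],q[0]]).as_matrix(); print('tool y ang',np.arctan2(R[1,1],R[0,1]))
def sp(x,y,z): # spacer mm -> world: spacer x = tool y, spacer y = tool x
    return np.array(s['tool_pos'])+R@np.array([y,x,47-z])/1000
for n in('w2','s2'):
    dd=load(n)
    for P in[(5,-6,2),(5,6,2),(-5,-10,0),(5,-10,0),(-10,-10,82),(10,-10,82),(-10,10,82),(10,10,82)]:
        u=proj(dd,sp(*P))[0]; print(n,P,u.round(1), ((u-[220,130])*6).round() if n=='s2' else '')
T=W(p,(-43,0,12)); print('target',np.round(T,4),'delta',np.round(np.array(T[:2])-s['tool_pos'][:2],4),'yaw', np.degrees(p[2]-np.arctan2(R[1,1],R[0,1])))
E
```

```text
[ 0.6139  0.0409 -0.2061] [[-1.7, -0.9], [1.2, 0.1], [1.7, -0.9], [0.1, 0.8], [0.6, 1.8], [-0.6, 0.2], [-3.4, 0.2]]
base edge jig -31.894782931812646 64.80282819432325
base edge jig -31.702461912634877 -13.270357858951739
tool y ang -0.20877859843622984
w2 (5, -6, 2) [282.6 243.1] 
w2 (5, 6, 2) [282.8 225.9] 
w2 (-5, -10, 0) [267.4 247.5] 
w2 (5, -10, 0) [282.4 247.6] 
w2 (-10, -10, 82) [250.5 328.3] 
w2 (10, -10, 82) [299.4 328.4] 
w2 (-10, 10, 82) [249.6 284.7] 
w2 (10, 10, 82) [300.8 284.9] 
s2 (5, -6, 2) [267.6 171.4] [286. 249.]
s2 (5, 6, 2) [268.1 168.3] [289. 230.]
s2 (-5, -10, 0) [262.8 173. ] [257. 258.]
s2 (5, -10, 0) [267.5 173.3] [285. 260.]
s2 (-10, -10, 82) [259.9 139.3] [240.  56.]
s2 (10, -10, 82) [269.7 139.8] [298.  59.]
s2 (-10, 10, 82) [260.9 134.4] [245.  27.]
s2 (10, 10, 82) [270.6 134.8] [303.  29.]
target [0.5718 0.0497 0.012 ] delta [0.0007 0.0033] yaw 0.15526947901206195
```

Both views agree to about 2 mm, and the spacer sits straight in the hand. I'm descending to just above the base top and checking.

play_rows([
  [[0.0016,0.0005,-0.012,0,0,0,0],[0,0,-0.015,0,0,0,0],[0,0,-0.015,0,0,0,0],[0,0,-0.012,0,0,0,0],[0,0,-0.006,0,0,0,0],[0,0,0,0,0,0,0],[0,0,0,0,0,0,0]],
])

```text
time: 6.15
tool_pos: [0.5737, 0.0476, 0.097]
tool_rot: [0.0, 0.777, 0.63, 0.0]
contact_force: [0.5, 0.5, 0.3]
gripper_width: 0.225
grasp_force: 58.6
```

```bash
python3 - <<'E'
from h import *
s=manip.state(); print({k:np.round(s[k],4).tolist() for k in('time','tool_pos','tool_rot','contact_force','grasp_force')})
grab('wrist','w3'); grab('side','s3')
a=cv2.resize(load('w3')['frame'][170:330,190:370],(400,356),interpolation=cv2.INTER_CUBIC)
b=cv2.resize(load('s3')['frame'][150:239,240:340],(400,356),interpolation=cv2.INTER_CUBIC)
cv2.imwrite('pics/m3.png',np.clip(np.hstack([a,b]).astype(float)*1.6,0,255).astype(np.uint8))
E
```

```text
{'time': 6.15, 'tool_pos': [0.5737, 0.0476, 0.097], 'tool_rot': [0.0001, 0.7767, 0.6299, 0.0001], 'contact_force': [0.5186, 0.4823, 0.2825], 'grasp_force': 58.5522}
```

View pics/m3.png

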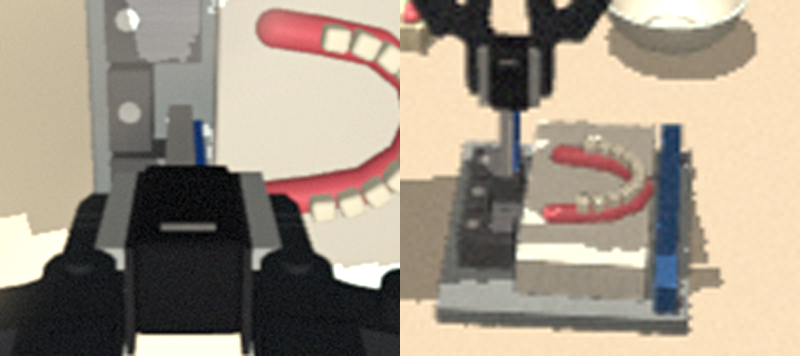

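The wrist view (left) shows the blade foot sitting between the middle stop's face (u≈153) and the base edge (u≈217). I'll convert these to jig coordinates.

```bash
python3 - <<'E'
from fit import *
d=load('w3'); p=[.6138,.0395,-.207]; c,s=np.cos(p[2]),np.sin(p[2])
def J(u,v,z):
    X=ray(d,(190+u*.45,170+v*160/356),z)[:2]-p[:2]; return np.round([(c*X[0]+s*X[1])*1e3,(-s*X[0]+c*X[1])*1e3],1)
print('stop +y/-y corner',J(153,65,.032),J(153,150,.032),'base',J(217,90,.037))
print('blade +y edge, foot z=.05',J(168,105,.05),J(192,105,.05),'pad foot end',J(194,121,.052),J(205,121,.052))
t=np.array(manip.state()['tool_pos'][:2])-p[:2]; print('tcp',np.round([(c*t[0]+s*t[1])*1e3,(-s*t[0]+c*t[1])*1e3],1))
E
```

```text
stop +y/-y corner [-51.5  16.9] [-51.9 -11.7] base [-31.5  10.2]
blade +y edge, foot z=.05 [-46.4   9.5] [-39.4   9.5] pad foot end [-38.8   5.2] [-35.6   5.2]
tcp [-40.5  -0.2]
```

Spacer x is centred in the gap. It is 2.5 mm low in y, so I'm shifting it and descending.

play_rows([
  [[-0.0003,0.0026,0,0,0,0,0],[0,0,-0.006,0,0,0,0],[0,0,-0.008,0,0,0,0],[0,0,-0.008,0,0,0,0],[0,0,-0.006,0,0,0,0],[0,0,-0.004,0,0,0,0],[0,0,-0.002,0,0,0,0],[0,0,0,0,0,0,0]],
])

```text
time: 7.05
tool_pos: [0.5729, 0.0502, 0.0624]
tool_rot: [-0.0, 0.777, 0.63, -0.0]
contact_force: [-1.0, -1.6, -0.9]
gripper_width: 0.221
grasp_force: 58.6
```

The descent was free, with the foot about 3 mm above the bed. I'm going 1.5 mm lower, then pushing along jig +x.

play_rows([
  [[0,0,-0.0015,0,0,0,0],[0,0,0,0,0,0,0],[0.00098,-0.0002,0,0,0,0,0],[0.00098,-0.0002,0,0,0,0,0],[0.00098,-0.0002,0,0,0,0,0],[0.00098,-0.0002,0,0,0,0,0],[0.00098,-0.0002,0,0,0,0,0],[0,0,0,0,0,0,0],[0,0,0,0,0,0,0]],
])

```text
time: 7.95
tool_pos: [0.5781, 0.0492, 0.0613]
tool_rot: [-0.0, 0.777, 0.63, -0.0]
contact_force: [0.5, 0.0, -2.9]
gripper_width: 0.222
grasp_force: 58.6
```

play_rows([
  [[0.00098,-0.0002,0,0,0,0,0],[0.00098,-0.0002,0,0,0,0,0],[0,0,0,0,0,0,0],[0,0,0,0,0,0,0]],
])

```text
time: 8.35
tool_pos: [0.5801, 0.0488, 0.0613]
tool_rot: [0.0, 0.777, 0.63, 0.0]
contact_force: [-0.7, -0.2, -1.6]
gripper_width: 0.223
grasp_force: 58.6
```

play_rows([
  [[0.00098,-0.0002,0,0,0,0,0],[0,0,0,0,0,0,0],[0,0,0,0,0,0,0]],
])

```text
time: 8.65
tool_pos: [0.5811, 0.0486, 0.0613]
tool_rot: [0.0, 0.777, 0.63, 0.0]
contact_force: [-0.0, 0.5, -1.3]
gripper_width: 0.224
grasp_force: 58.6
```

play_rows([
  [[0.00098,-0.0002,0,0,0,0,0],[0,0,0,0,0,0,0],[0,0,0,0,0,0,0]],
])

```text
time: 8.95
tool_pos: [0.5819, 0.0484, 0.0612]
tool_rot: [-0.0, 0.777, 0.63, -0.0]
contact_force: [-0.9, 0.3, -1.1]
gripper_width: 0.225
grasp_force: 58.5
```

play_rows([
  [[0.00098,-0.0002,0,0,0,0,0],[0,0,0,0,0,0,0],[0,0,0,0,0,0,0]],
])

```text
time: 9.25
tool_pos: [0.582, 0.0484, 0.0609]
tool_rot: [-0.001, 0.777, 0.63, -0.001]
contact_force: [-4.9, 0.5, 1.3]
gripper_width: 0.223
grasp_force: 58.9
```

play_rows([
  [[0.00098,-0.0002,0,0,0,0,0],[0,0,0,0,0,0,0],[0,0,0,0,0,0,0]],
])

```text
time: 9.55
tool_pos: [0.5822, 0.0484, 0.0605]
tool_rot: [-0.002, 0.777, 0.63, -0.002]
contact_force: [-7.5, 1.6, 2.1]
gripper_width: 0.227
grasp_force: 59.2
```

The push has stalled at x≈0.582 with the force rising to about 7.5 N. I'm adding a little and then checking that the base is flush.

play_rows([
  [[0.0006,-0.0001,0,0,0,0,0],[0,0,0,0,0,0,0],[0,0,0,0,0,0,0],[0,0,0,0,0,0,0],[0,0,0,0,0,0,0]],
])

```text
time: 10.05
tool_pos: [0.5822, 0.0484, 0.0604]
tool_rot: [-0.002, 0.777, 0.63, -0.002]
contact_force: [-7.9, 2.8, 1.6]
gripper_width: 0.225
grasp_force: 59.2
```

```bash
python3 - <<'E'
from h import *
s=manip.state(); print({k:np.round(s[k],4).tolist() for k in('time','tool_pos','contact_force','ft_torque','grasp_force')})
grab('wrist','w4'); grab('side','s4'); grab('top','t4')
f=lambda n,y,x,h,w:cv2.resize(load(n)['frame'][y:y+h,x:x+w],(400,400),interpolation=cv2.INTER_CUBIC)
cv2.imwrite('pics/m4.png',np.clip(np.hstack([f('w4',90,200,220,220),f('s4',155,240,90,90)]).astype(float)*1.6,0,255).astype(np.uint8))
E
```

```text
{'time': 10.05, 'tool_pos': [0.5822, 0.0484, 0.0604], 'contact_force': [-7.8851, 2.7934, 1.5931], 'ft_torque': [0.319, 1.666, 0.0094], 'grasp_force': 59.1918}
```

View pics/m4.png

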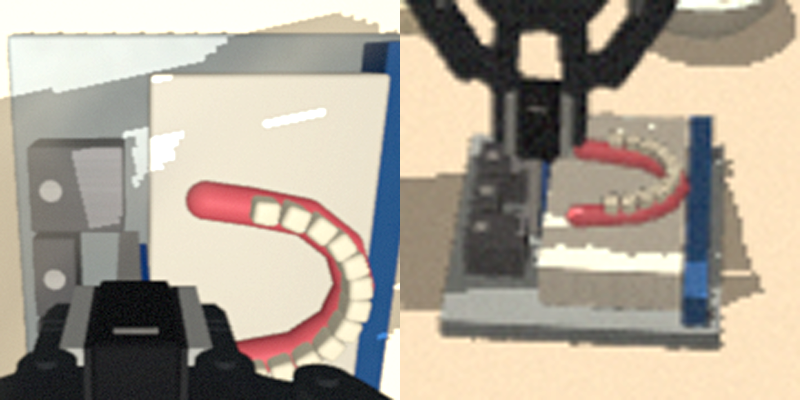

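Both views show the base against the blue fence with no gap along its length, and the spacer in the middle gap with the blue pad on the base. The push holds at about 8.4 N and the grip at 59 N. I'm handing in.

```bash
python3 -c "
from plant import manip
print(manip.job_done())"
```

```text
the job is handed in; nothing more can be done
None
```

I handed the job in at about 10 s with the spacer down in the middle (wide) gap, blue pad on the base, still gripped at 59 N and pressing at about 8 N, and the base looking flush along the blue fence in the last pictures; no verdict came back.

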